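Compress a valve spring and hold it for the collets

ROBOT

A 6-joint arm with a two-finger parallel gripper is mounted at the origin on a cart in front of the work surface, level with it; the furniture and walls round the work are solid. World frame = base frame: x ahead of the robot, y to its left, z up, the work surface at z = 0. Lengths are in m, angles in degrees, forces in N, time in s.
With the tool pointing down it reaches from about 0.325 to 0.85 m from the base axis. Payload 15.5 kg.
Tool frame: the origin (TCP) lies at the very end of the fingers, on their centre line; the grasp point (between the pads) lies arm.grip_depth behind it (arm.grip_depth is the distance from the TCP to the grasp point, in m); z points along the fingers, y is the direction in which the jaws open and shut (so a half turn about z gives the same grasp; the last joint's range is limited). The gripper opens to 91 mm and grips with 3 to 60 N. Pads are 32 mm wide; open, the fingers measure 118 mm over their backs; the gripper's body (76 mm by 178 mm) begins 60 mm behind the grasp point.
Start: joints at [-81.847, 28.281, 77.091, -0, 74.628, -5.472], TCP at [0.147, -0.607, 0.214] pointing down, gripper open.
Joint ranges: [-166.48, 166.48], [-47.26, 123.95], [12.59, 153.08], [-70.14, 250.14], [6.76, 159.57], [-176.63, 176.63]. Speed limits (degrees/s): [108.29, 108.29, 147.25, 172.46, 172.46, 172.46].

INTERFACE

Orientations are given as a 3x3 rotation matrix whose columns are the frame's x, y, z axes.
In Python, from rig import arm gives the robot as it stands. Calls block until the motion is done:
- arm.move_to(position, orientation): joint-space move of the TCP to a pose.
- arm.move_l(position, orientation=None, feed=0.15): straight line of the TCP; orientation=None keeps the orientation; feed is the mean speed in m/s.
- arm.move_joints(angles): joint-space move.
- arm.grip(opening): finger opening in m; the grip force is fixed at half the most; returns when the fingers have stopped.
- arm.sleep(seconds).
- arm.solve_ik(position, orientation): joint angles nearest the present ones, or None.
- arm.snapshot(name): name is "scene" or "top" or "wrist"; returns the picture (400x640x3 uint8, red, green, blue); there is no depth.
- arm.get_calibration(name): a dict with "intrinsics" (3x3 intrinsics, pixels), "cam_to_world" (4x4, takes a point from camera to world coordinates). Camera axes: x right, y down, z forward; pixel columns grow to the right and rows downward; lengths in m; the calibration is good to about 2 mm. A picture is of the moment at which its call begins: read the wrist's pose just before it. get_calibration takes no time and is no camera call; for the wrist camera it gives the pose at the moment of the call.
A pose or a line that the arm cannot do raises arm.Unreachable and nothing moves.
- arm.sign_off(): hands the job in, once; it reports no verdict.
Readings, each from a call of its own:
- arm.current_t(): time.
- arm.current_joint_positions(): joint angles.
- arm.current_dq(): joint speeds.
- arm.current_tau(): joint torques, N m.
- arm.current_ee_pos(): TCP position.
- arm.current_tool_rot(): TCP orientation.
- arm.current_force(): force on the tool from outside, world axes, zero at the start.
- arm.current_torque(): the same for the moment, N m.
- arm.current_width(): finger opening in m.
Only numpy, scipy, OpenCV 4.12 (cv2) and the standard library are available. Lean on these libraries where they do the work, as an engineer would, in place of code of your own. Each camera call takes 0.05 s, during which the arm holds its last target.

TASK

On the small cylinder head one valve spring is still loose, its stem without collets. Lift the orange-handled spring compressor up and off its rack hook, set its bell-mouthed foot squarely over that spring's retainer, and push straight down until the narrow collet groove near the stem's tip stands fully clear above the retainer, without squeezing the coils shut. Finish while still holding the compressor upright and pressed down there with the gripper, so that the collets can be dropped in, and leave the dish, the loose valve and the spare spring where they are.

Things in the scene. Friction and masses are not known exactly. Their poses are not given: they have to be found in the camera images.
- compressor_mid (a point): hand valve-spring compressor, 130 mm tall, 0.28 kg, loose; point on its axis 65 mm above the foot's lower edge, z up the tool. From below: steel foot cup 12 mm high; two legs at +y and -y, an open 27 mm window between them (seen along x) from 12 to 67 mm up; bridge and orange collar, 41 mm wide, 67 to 81 mm; orange round handle, 30 mm thick, 81 to 130 mm, gripped from above
- compressor_shoulder (a point): on the compressor's axis, 59 mm below compressor_mid, 6 mm above the foot's lower edge: the shoulder inside the foot, which lands on the retainer's top. The foot is 45 mm wide outside; below the shoulder its bore is 34 mm, flared to 38 mm at the mouth; the bore above is 19 mm, open for the stem
- hook (a point): where the compressor hangs: top of the level part of an 8 mm hook, 122 mm above the table, running through the tool's window and carrying its bridge. The open end lies 28 mm along this point's -x and turns up, its ball end 13 mm higher than this point. To come off, the tool rises 15 to 40 mm, then moves 60 mm along -x
- retainer_top (a point): centre of the loose retainer's top: steel ring 30 mm wide (coned rim, flat top 26 mm), 6.5 mm high, on the free spring of the fixed head, 99.5 mm above the table. The 7 mm stem stands in its open middle, tip 1 mm below this face; dark groove 4.5 to 8.5 mm below the tip, so clear when 9.5 mm down. The finished valve, retainer 8 mm lower, with brass collets, is 50 mm along -y
- retainer (a joint): how far the loose retainer is pressed down, in m: 0 free, 0.017 coils closed solid. The spring takes 1.2 N per mm (about 14 N at 12 mm, the tool's weight of 3 N included) and returns when let go. Groove clear from 0.0095
- rack_base (a point): centre of the underside of the fixed tool rack, axes as at hook: base 100 x 200 mm, a round-bar frame 34 mm behind the hooks (+x), nothing higher than 145 mm; a roll of tape, 97 mm across, hangs on its second hook, 105 mm along -y from the first
- dish: steel parts dish, 112 mm across, 23 mm high, loose; origin under its centre
- valve: loose rusty valve standing on its head, 40 mm across, 110 mm tall; origin under its centre
- spare_spring: loose spare spring standing on end, 32 mm across, 45 mm tall; origin under its centre

How it is judged (in metres and radians):
On the way, in this order (a step that is already met when the one before it is completed fails the run):
1. the compressor is lifted off its hook and carried clear of the rack by the gripper (horizontal distance between compressor_mid and hook above 0.055 m and height (world z) of compressor_mid above 0.1 m and contact force between the fingers and compressor above 1 N and contact force between compressor and rack below 0.1 N), for 0.1 s.
2. its foot sits squarely over the loose retainer (distance between compressor_shoulder and retainer_top below 0.004 m and angle between compressor_mid's own z axis and vertical below 0.14 rad), for 0.2 s.
At the end, for the whole second after the job is handed in: the gripper still holds the compressor (more than 2 N on it), upright within 8 degrees and still, its foot's shoulder within 4 mm of the centre of the loose retainer's top, and the retainer held 9 to 16 mm down: collet groove clear, coils not closed (all of step 2 and value of joint retainer between 0.009 and 0.016 m and contact force between the fingers and compressor above 2 N and linear speed of compressor below 0.01 m/s and contact force between compressor and rack below 0.1 N); the arm keeps its last pose, push and grip.
It fails at once if the spring is squeezed until its coils close (value of joint retainer above 0.0166 m).
It fails at once if the dish, the loose valve or the spare spring is pushed away (distance of any of dish, valve, spare_spring from where it was at the start of the episode above 0.03 m).
It also fails if it takes over 48 s, if anything falls off the work surface, if the arm or the gripper's body presses on something with over 40 N, if the wrist force passes 120 N, or if a joint passes its speed limit or range.

## Working session

There is one attempt and no reset: what is moved stays moved. The work goes in short steps, each a Python script; the robot and the scene stay as the last script left them, time stands still between calls to the robot, and variables do not carry over. Pictures are saved under pics/ and viewed, and the job is handed in when it is done.

```bash
ls; mkdir -p pics; python3 - <<'E'
from rig import arm
import cv2,numpy as np
for n in ["scene","top","wrist"]:
    im=arm.snapshot(n); cv2.imwrite(f"pics/{n}0.png",im[:,:,::-1])
    c=arm.get_calibration(n); print(n,np.round(c["intrinsics"],1).tolist(),np.round(c["cam_to_world"],4).tolist())
print(arm.grip_depth,arm.current_t(),arm.current_tool_rot())
E
```

```text
pics
scene [[409.4, 0.0, 324.7], [0.0, 409.4, 199.8], [0.0, 0.0, 1.0]] [[-0.8071, -0.3622, 0.4663, 0.0377], [-0.5904, 0.4817, -0.6477, 0.5828], [0.01, -0.798, -0.6025, 0.6232], [0.0, 0.0, 0.0, 1.0]]
top [[386.6, 0.0, 317.3], [0.0, 386.6, 196.6], [0.0, 0.0, 1.0]] [[-0.0257, -0.9878, 0.1533, 0.3094], [-0.9996, 0.0238, -0.014, 0.0557], [0.0101, -0.1536, -0.9881, 0.9329], [0.0, 0.0, 0.0, 1.0]]
wrist [[288.2, 0.0, 317.9], [0.0, 288.2, 199.5], [0.0, 0.0, 1.0]] [[0.2346, -0.9357, -0.2636, 0.2222], [-0.9721, -0.2263, -0.0619, -0.5886], [-0.0017, 0.2707, -0.9627, 0.3845], [0.0, 0.0, 0.0, 1.0]]
0.0188 0.15 [[ 9.71878698e-01  2.35482015e-01 -1.33519889e-04]
 [ 2.35482038e-01 -9.71878273e-01  9.12430964e-04]
 [ 8.50960025e-05 -9.18213752e-04 -9.99999575e-01]]
```

View pics/scene0.png

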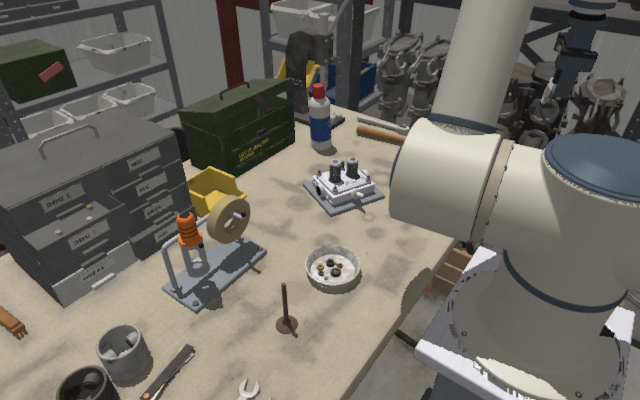

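View pics/top0.png

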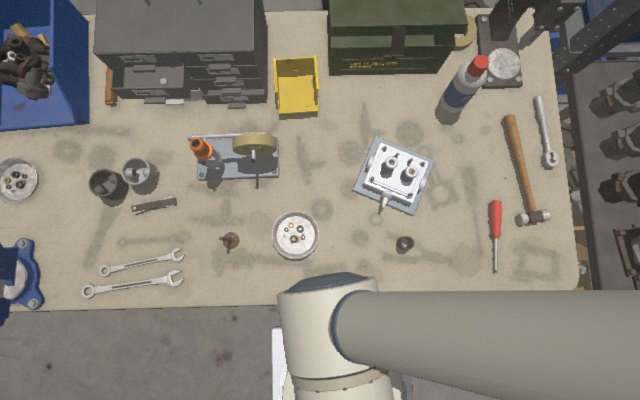

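View pics/wrist0.png

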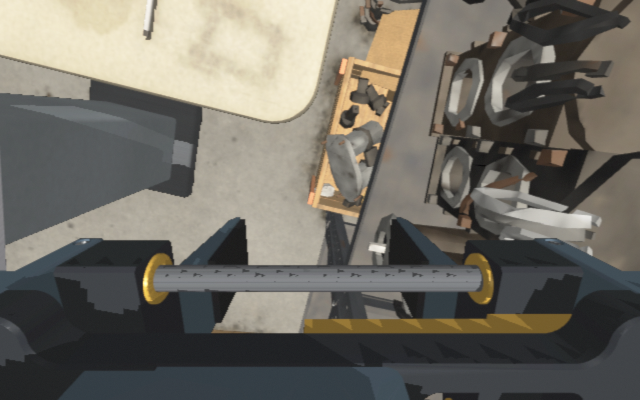

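The top view shows the rack near (235,158), with the orange handle at (202,148), the tape at (255,143) and the head at (395,175). The dish is at (295,236), the valve at (230,240) and the spare spring at (404,243). Next I'll zoom in.

```bash
cat > h.py <<'E'
import numpy as np,cv2
def ray(c,uv):
    K=np.array(c["intrinsics"]);T=np.array(c["cam_to_world"])
    d=T[:3,:3]@np.linalg.inv(K)@np.array([uv[0],uv[1],1.]);return T[:3,3],d/np.linalg.norm(d)
def plane(c,uv,z):
    o,d=ray(c,uv);return o+d*(z-o[2])/d[2]
def proj(c,P):
    K=np.array(c["intrinsics"]);T=np.linalg.inv(np.array(c["cam_to_world"]))
    p=K@(T[:3,:3]@np.array(P)+T[:3,3]);return p[:2]/p[2]
def tri(obs):
    A=np.zeros((3,3));b=np.zeros(3)
    for c,uv in obs:
        o,d=ray(c,uv);M=np.eye(3)-np.outer(d,d);A+=M;b+=M@o
    P=np.linalg.solve(A,b)
    return P,[np.linalg.norm((np.eye(3)-np.outer(ray(c,uv)[1],ray(c,uv)[1]))@(P-ray(c,uv)[0])) for c,uv in obs]
def crop(src,dst,x0,y0,w,h,s):
    im=cv2.imread(src)[y0:y0+h,x0:x0+w];cv2.imwrite(dst,cv2.resize(im,None,fx=s,fy=s,interpolation=cv2.INTER_CUBIC))
E
python3 - <<'E'
from h import *
crop("pics/top0.png","pics/a1.png",180,120,110,75,7)
crop("pics/top0.png","pics/a2.png",345,130,100,90,6)
crop("pics/scene0.png","pics/a3.png",150,185,130,125,4)
crop("pics/scene0.png","pics/a4.png",295,150,95,65,7)
from rig import arm
c=arm.get_calibration("top")
for n,uv,z in [("handle",(200,147),.15),("ret?",(392,158),.0995),("ret?",(411,172),.0995),("dish",(295,236),.01),("valve",(230,240),.01),("spring",(404,243),.03),("baseL",(197,180),0),("baseR",(279,177),0),("bottle",(475,62),.2)]: print(n,np.round(plane(c,uv,z),3))
E
```

```text
handle [0.541 0.286 0.15 ]
ret? [ 0.521 -0.124  0.1  ]
ret? [ 0.489 -0.164  0.1  ]
dish [0.359 0.098 0.01 ]
valve [0.354 0.252 0.01 ]
spring [ 0.336 -0.156  0.03 ]
baseL [0.502 0.336 0.   ]
baseR [0.505 0.135 0.   ]
bottle [ 0.693 -0.283  0.2  ]
```

View pics/a1.png

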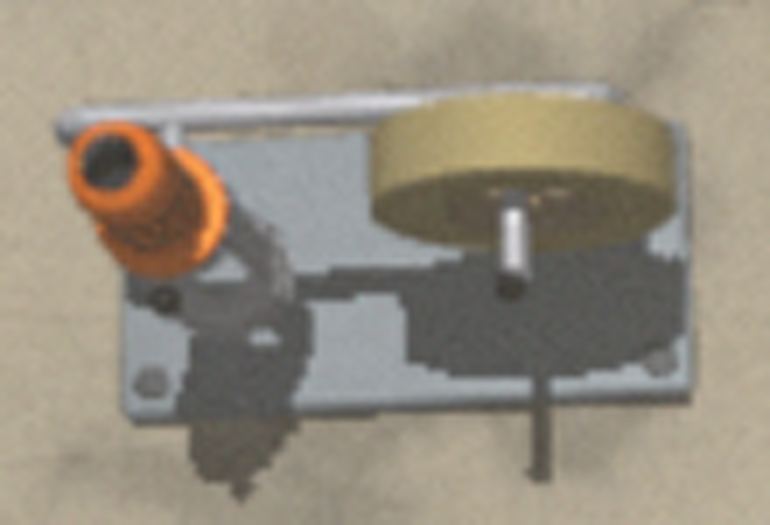

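View pics/a2.png

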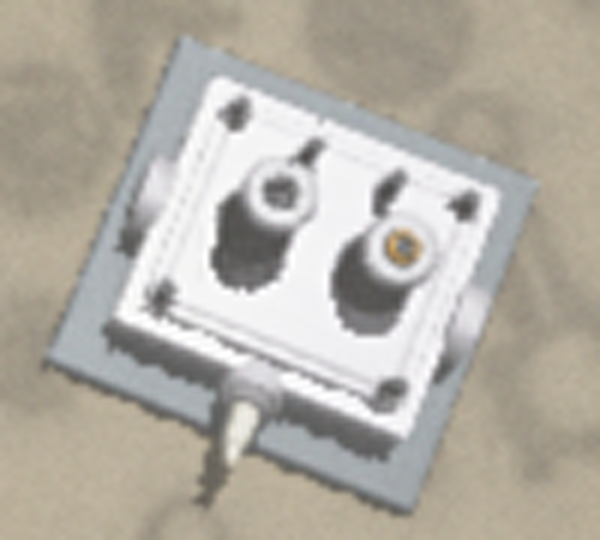

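View pics/a3.png

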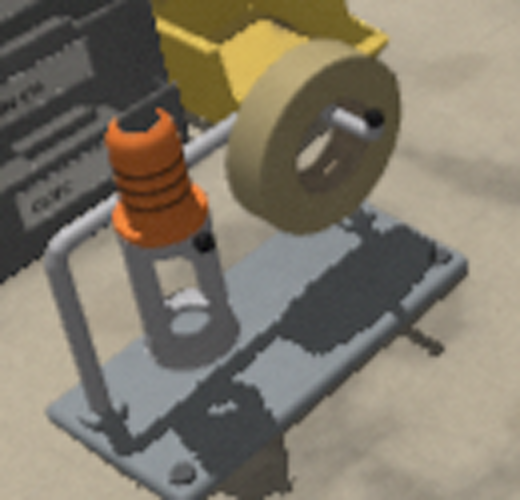

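View pics/a4.png

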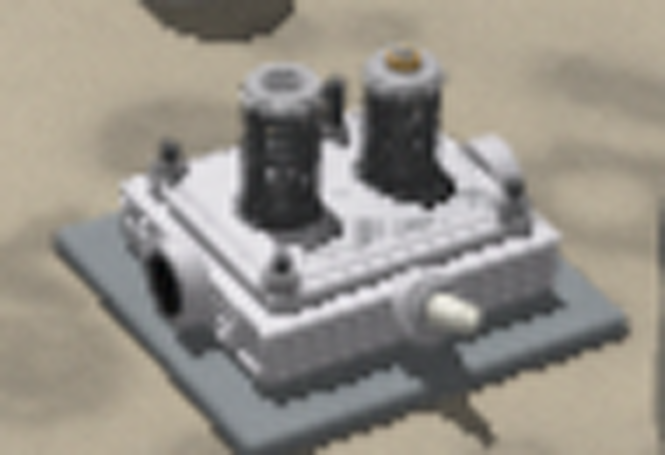

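The loose retainer is the left one in the top view, at about (391.7,161.7), and at (335.3,161.4) in the scene view. The handle top is at (196,143) in top and (185.5,214.5) in scene. I'll refine both with wrist views.

```bash
python3 - <<'E'
from rig import arm
from h import *
R=np.diag([1.,-1,-1])
ct=arm.get_calibration("top");cs=arm.get_calibration("scene")
print(tri([(ct,(391.3,161.3)),(cs,(335,161.1))]),plane(ct,(391.3,161.3),.0995),plane(cs,(335,161.1),.0995))
print(tri([(ct,(195.7,142.8)),(cs,(185.3,214.3))]))
import pickle
arm.move_to([0.455,-0.124,0.30],R)
arm.move_l([0.455,-0.124,0.20])
c=arm.get_calibration("wrist");im=arm.snapshot("wrist");cv2.imwrite("pics/w1.png",im[:,:,::-1]);pickle.dump(c,open("w1.pkl","wb"))
arm.move_to([0.46,0.286,0.31],R)
c=arm.get_calibration("wrist");im=arm.snapshot("wrist");cv2.imwrite("pics/w2.png",im[:,:,::-1]);pickle.dump(c,open("w2.pkl","wb"))
im=arm.snapshot("top");cv2.imwrite("pics/t2.png",im[:,:,::-1])
print(arm.current_t())
E
```

```text
(array([ 0.51480734, -0.12189745,  0.09900931]), [np.float64(0.0007571428951866137), np.float64(0.0007571428951866839)]) [ 0.51401888 -0.12215845  0.0995    ] [ 0.51507976 -0.12096017  0.0995    ]
(array([0.54060288, 0.28545924, 0.18456671]), [np.float64(0.0006895857492595107), np.float64(0.0006895857492592974)])
4.7667
```

View pics/w1.png

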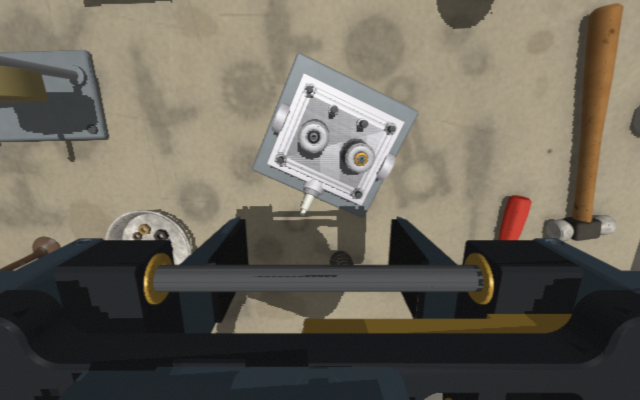

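View pics/w2.png

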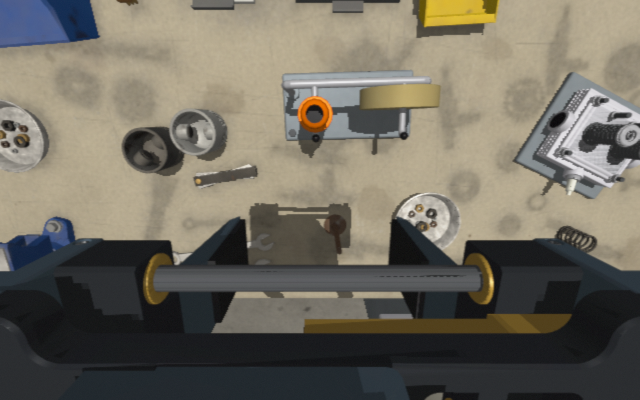

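```bash
python3 - <<'E'
from h import *
import cv2
a=cv2.resize(cv2.imread("pics/w1.png")[105:180,285:385],None,fx=6,fy=6,interpolation=cv2.INTER_CUBIC)
cv2.imwrite("pics/b1.png",a)
crop("pics/w2.png","pics/b2.png",275,65,90,85,7)
E
```

```text
(no output)
```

View pics/b1.png

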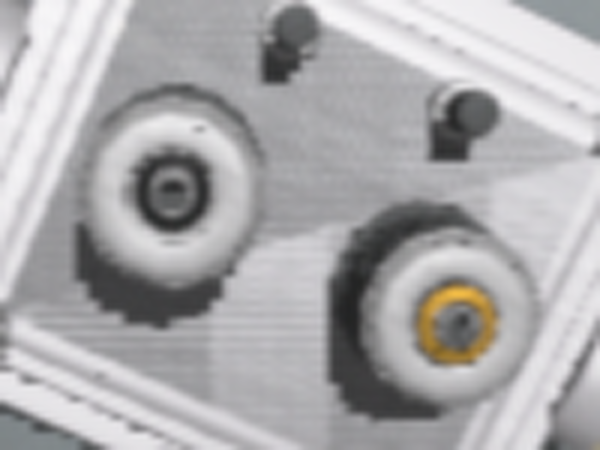

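View pics/b2.png

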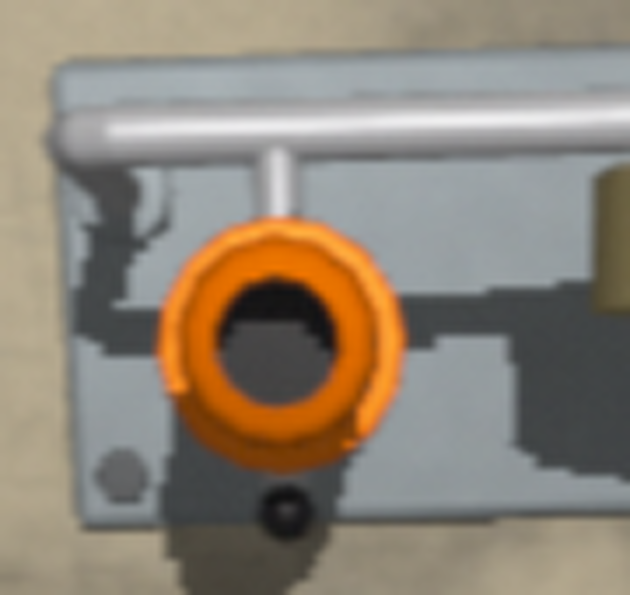

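```bash
python3 - <<'E'
from h import *
import pickle
from rig import arm
c1=pickle.load(open("w1.pkl","rb"));c2=pickle.load(open("w2.pkl","rb"));ct=arm.get_calibration("top");cs=arm.get_calibration("scene")
print("ret",plane(c1,(313.5,136.5),.0995),tri([(ct,(391.3,161.3)),(cs,(335,161.1)),(c1,(313.5,136.5))]))
print("fin",plane(c1,(285+457/6-.4,105+322/6-.4),.0915))
print("handle",plane(c2,(314.2,113.4),.185),"collar",plane(c2,(275+282/7-.4,65+345/7-.4),.137),tri([(ct,(195.7,142.8)),(cs,(185.3,214.3)),(c2,(314.2,113.4))]))
# hook direction: ball vs root, frame bar
print("ball",plane(c2,(275+286/7-.4,65+510/7-.4),.131),"root",plane(c2,(275+276/7-.4,65+160/7-.4),.122))
print("bar",plane(c2,(275+80/7-.4,65+135/7-.4),.13),plane(c2,(430,81),.13))
E
```

```text
ret [ 0.51651088 -0.11935728  0.0995    ] (array([ 0.51520394, -0.12082632,  0.09945021]), [np.float64(0.0017828451849008218), np.float64(0.0001890333883130094), np.float64(0.001964181021432664)])
fin [ 0.49531292 -0.16500581  0.0915    ]
handle [0.54209242 0.28956545 0.185     ] collar [0.54231401 0.28938833 0.137     ] (array([0.54123605, 0.28690966, 0.18406755]), [np.float64(0.0019147870346301467), np.float64(0.001296252918495847), np.float64(0.002805733418064963)])
ball [0.51553729 0.28889749 0.131     ] root [0.57205862 0.29040296 0.122     ]
bar [0.57514516 0.32208866 0.13      ] [0.57789018 0.15886652 0.13      ]
```

```bash
python3 - <<'E'
from rig import arm
from h import *
R=np.diag([1.,-1,-1])
arm.grip(0.06)
arm.move_to([0.5415,0.2875,0.25],R)
arm.move_l([0.5415,0.2875,0.139],feed=0.08)
print("f",np.round(arm.current_force(),2),arm.current_ee_pos())
arm.grip(0.02)
print("w",arm.current_width(),np.round(arm.current_force(),2),arm.current_ee_pos(),arm.current_t())
for n in ["scene","wrist"]:
    cv2.imwrite(f"pics/g_{n}.png",arm.snapshot(n)[:,:,::-1])
crop("pics/g_scene.png","pics/g1.png",130,150,150,140,4)
E
```

```text
f [0.33 0.72 1.09] [0.54179963 0.28761999 0.13948497]
w 0.029574359881587027 [-0.31 -1.16  1.6 ] [0.54153954 0.28753708 0.13907767] 8.0083
```

View pics/g1.png

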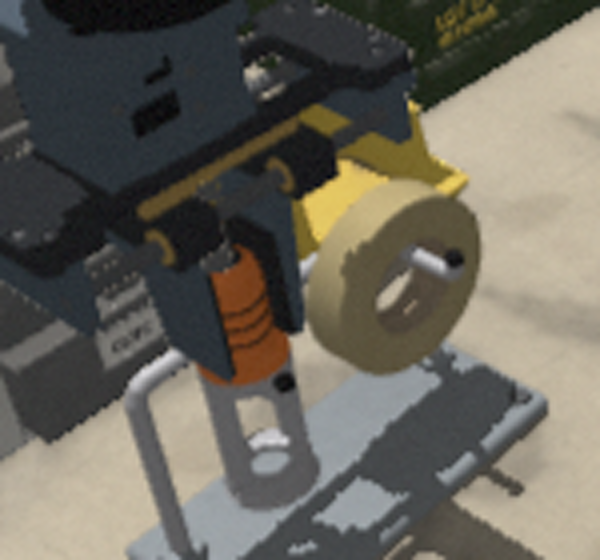

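View pics/g_wrist.png

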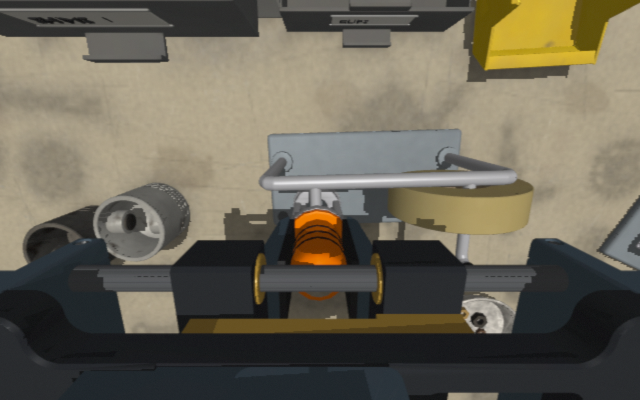

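The grip closed at 29.6 mm around the handle, and the tool stands upright between the fingers. Next: lift it, slide it off along -x, raise it and check.

```bash
python3 - <<'E'
from rig import arm
from h import *
x,y=.5415,.2875
arm.move_l([x,y,0.166],feed=0.06); print(np.round(arm.current_force(),2))
arm.move_l([x-.078,y,0.166],feed=0.08); print(np.round(arm.current_force(),2))
arm.sleep(.15)
arm.move_l([x-.078,y,0.26],feed=0.12)
arm.sleep(.3)
print(arm.current_width(),arm.current_ee_pos(),np.round(arm.current_force(),2),arm.current_t())
for n in ["scene","top"]: cv2.imwrite(f"pics/l_{n}.png",arm.snapshot(n)[:,:,::-1])
crop("pics/l_scene.png","pics/l1.png",150,120,180,140,4)
E
```

```text
[-0.76  0.46 -3.45]
[ 0.46 -0.44 -2.32]
0.029486385155818032 [0.46337165 0.28742362 0.25959737] [ 0.25  0.27 -2.29] 11.2167
```

View pics/l1.png

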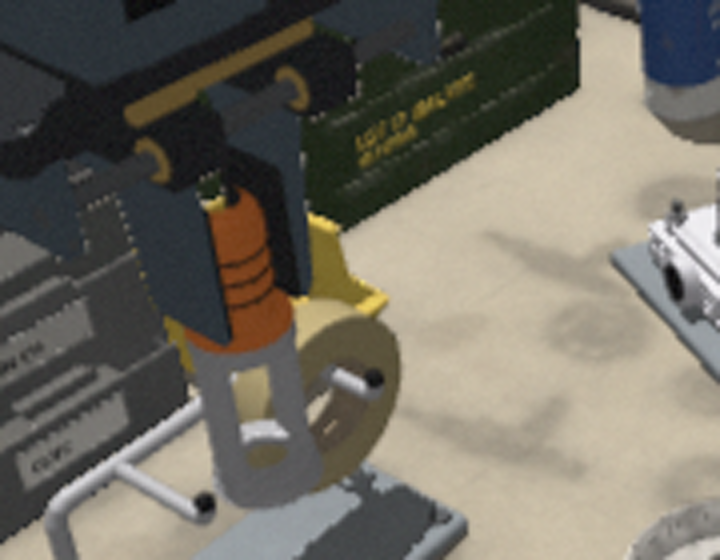

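It's off the hook and upright. Handle and retainer show the same bias between the wrist and fixed cameras, so I'm taking the mean: retainer at about (0.5155,-0.1207).

```bash
python3 - <<'E'
from rig import arm
from h import *
R=np.diag([1.,-1,-1])
arm.move_to([.5155,-.1207,.26],R)
arm.move_l([.5155,-.1207,.193],feed=0.1)
arm.sleep(.3)
print(arm.current_width(),arm.current_ee_pos(),np.round(arm.current_force(),2),arm.current_t())
for n in ["scene","top","wrist"]: cv2.imwrite(f"pics/h_{n}.png",arm.snapshot(n)[:,:,::-1])
crop("pics/h_scene.png","pics/h1.png",290,100,110,110,6)
crop("pics/h_wrist.png","pics/h2.png",220,120,200,180,4)
E
```

```text
0.029691374262149333 [ 0.51567183 -0.12080346  0.19337473] [-0.83  0.24 -2.73] 13.9583
```

View pics/h1.png

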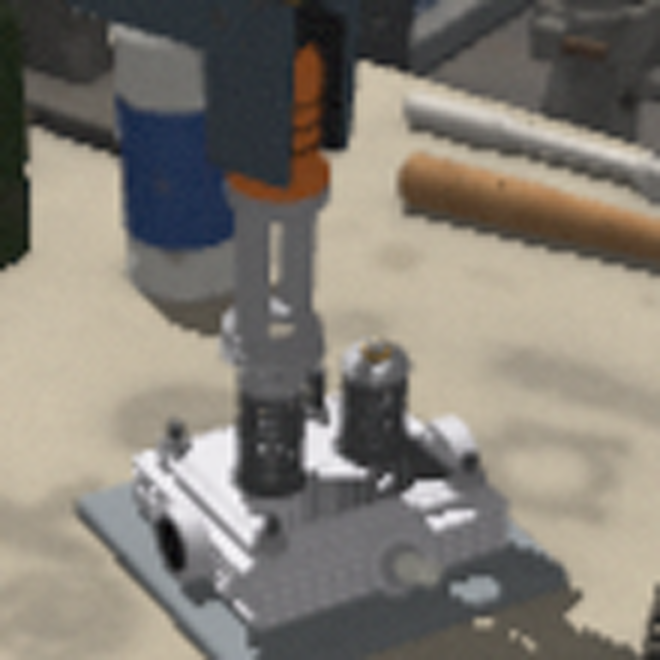

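View pics/h2.png

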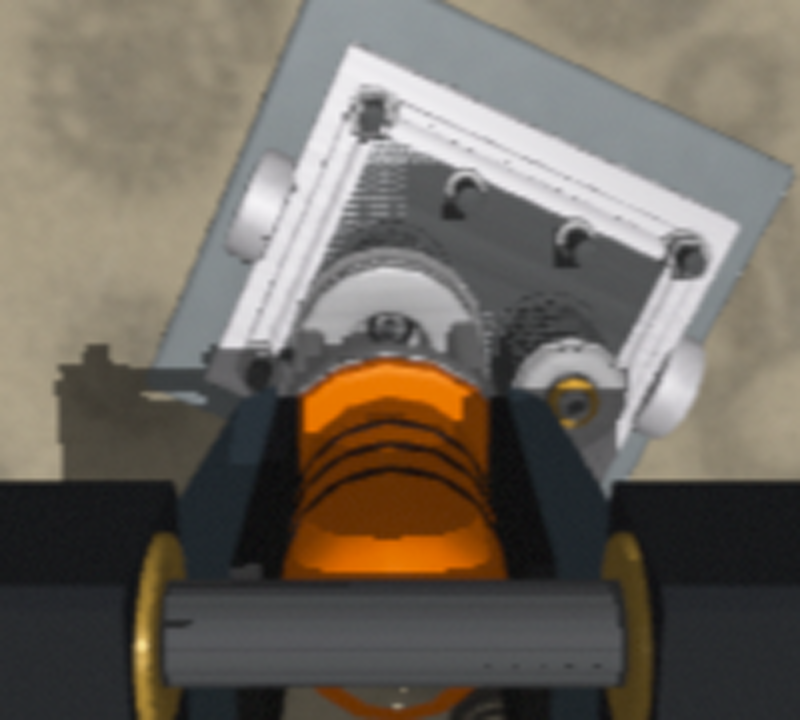

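View pics/h_top.png

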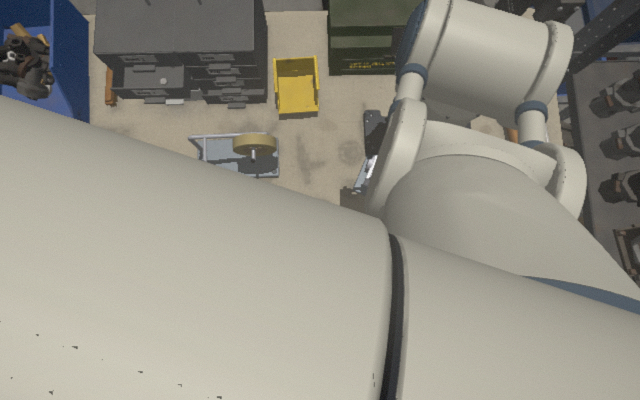

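```bash
python3 - <<'E'
from rig import arm
from h import *
p=arm.current_ee_pos();foot=p[2]-.084
cw=arm.get_calibration("wrist");cs=arm.get_calibration("scene")
for dz in [.012,.067,.081,.130,.006,0]:
    P=[p[0],p[1],foot+dz]; print(dz,"wrist crop",np.round((proj(cw,P)-[220,120]+.4)*4,1),"scene crop",np.round((proj(cs,P)-[290,100]+.4)*6,1))
for z in [.0995,.0985,.06]:
    P=[p[0],p[1],z]; print("ret",z,np.round((proj(cw,P)-[220,120]+.4)*4,1),np.round((proj(cs,P)-[290,100]+.4)*6,1))
for n,x0,y0,w,h,s in [("h_wrist",285,170,70,60,11),("h_scene",315,125,50,65,9)]:
    crop(f"pics/{n}.png",f"pics/z_{n}.png",x0,y0,w,h,s)
E
```

```text
0.012 wrist crop [397.6 357.8] scene crop [272.5 322.5]
0.067 wrist crop [398.6 452.7] scene crop [276.1 199. ]
0.081 wrist crop [398.9 485.5] scene crop [277.  166.2]
0.13 wrist crop [400.5 649. ] scene crop [280.5  46.5]
0.006 wrist crop [397.5 349.7] scene crop [272.1 335.5]
0 wrist crop [397.5 342.1] scene crop [271.7 348.4]
ret 0.0995 [397.4 330.4] [271.1 368.9]
ret 0.0985 [397.3 329.2] [271.1 371. ]
ret 0.06 [397.  289.8] [268.8 450.4]
```

View pics/z_h_wrist.png

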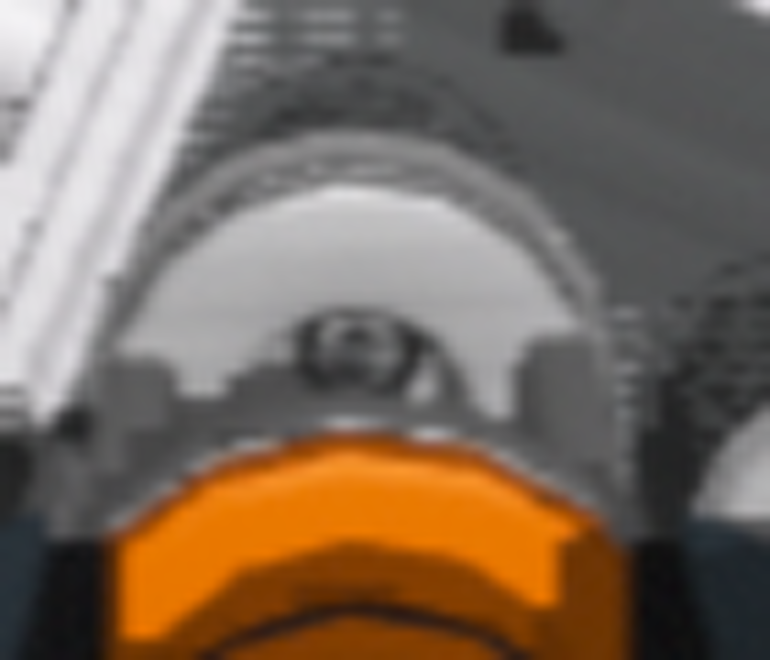

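View pics/z_h_scene.png

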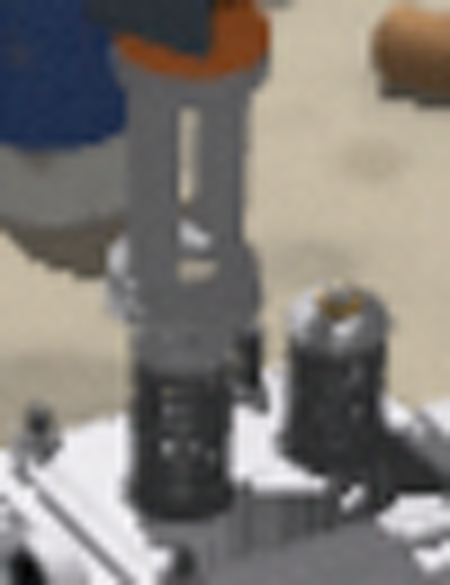

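Within each camera the tool sits centred over the retainer to about 1 mm (cup centre near column 355 in the wrist crop, stem at 356). I'll go down slowly while logging force.

```bash
python3 - <<'E'
from rig import arm
import numpy as np
def f(n=8):
    a=[]
    for _ in range(n): a.append(arm.current_force()); arm.sleep(.02)
    return np.round(np.mean(a,0),2)
print(f())
for z in [.183,.179,.177,.175,.172]:
    arm.move_l([.5155,-.1207,z],feed=.03)
    print(z,f(),np.round(arm.current_torque(),2),np.round(arm.current_ee_pos(),4),round(arm.current_width(),4))
print(arm.current_t())
E
```

```text
[-0.12  0.1  -2.34]
0.183 [ 0.4   0.17 -2.53] [-0.07  0.01 -0.05] [ 0.5156 -0.1207  0.1831] 0.0293
0.179 [-0.    0.15 -2.35] [-0.02  0.   -0.03] [ 0.5155 -0.1207  0.179 ] 0.029
0.177 [ 0.29  0.21 -2.17] [-0.04 -0.03  0.02] [ 0.5155 -0.1207  0.177 ] 0.0295
0.175 [0.28 0.3  0.23] [-0.02 -0.04 -0.02] [ 0.5156 -0.1207  0.1751] 0.0297
0.172 [-0.12  0.45  3.79] [ 0.12  0.04 -0.05] [ 0.5156 -0.1207  0.1721] 0.0292
16.425
```

Contact came at TCP z≈0.177 with a 1.2 N/mm slope and almost no side force, so the foot is seated. Next I'll look, then press further.

```bash
python3 - <<'E'
from rig import arm
import numpy as np
from h import *
def f(n=8):
    a=[]
    for _ in range(n): a.append(arm.current_force()); arm.sleep(.02)
    return np.round(np.mean(a,0),2)
for z in [.169,.1665,.1646]:
    arm.move_l([.5155,-.1207,z],feed=.02)
    print(z,f(),np.round(arm.current_torque(),2),np.round(arm.current_ee_pos(),4),round(arm.current_width(),4))
for n in ["scene","wrist"]: cv2.imwrite(f"pics/p_{n}.png",arm.snapshot(n)[:,:,::-1])
crop("pics/p_wrist.png","pics/p2.png",285,160,70,60,11)
crop("pics/p_scene.png","pics/p1.png",310,110,60,80,7)
print(arm.current_t())
E
```

```text
0.169 [-0.19  0.73  7.2 ] [0.1  0.13 0.03] [ 0.5157 -0.1208  0.1692] 0.0292
0.1665 [-0.74  0.8   9.79] [0.19 0.14 0.04] [ 0.5158 -0.1208  0.1669] 0.0292
0.1646 [-0.9   1.05 11.47] [ 0.23  0.28 -0.03] [ 0.5159 -0.1208  0.1651] 0.0295
17.75
```

View pics/p1.png

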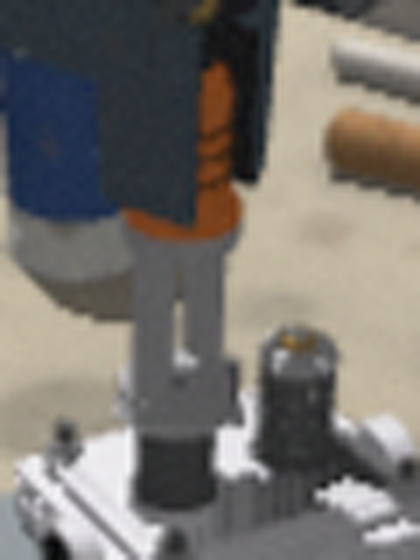

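View pics/p2.png

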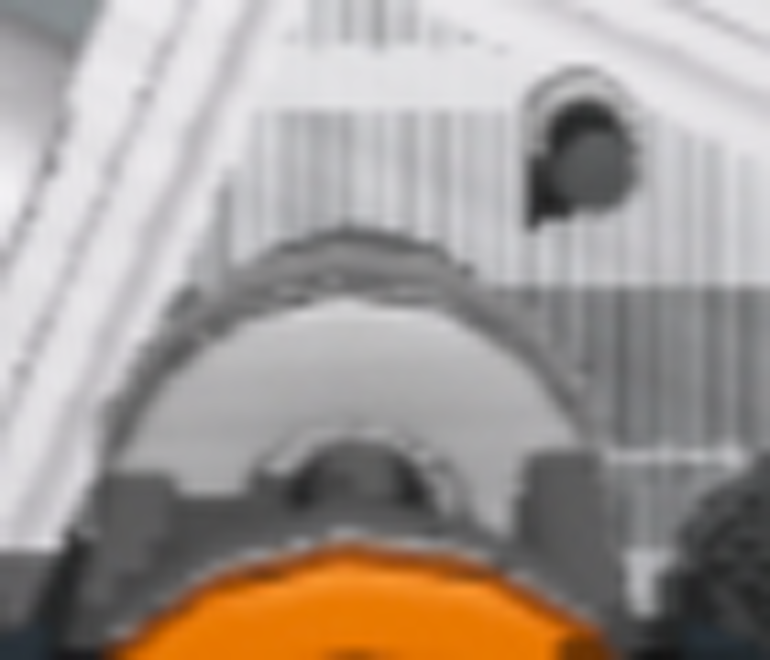

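The foot is seated, the legs are vertical and the stem is centred in the bore. Force gives about 11.5 mm pressed, travel about 12 mm. I'll add 0.6 mm, check it holds still, and hand in.

```bash
python3 - <<'E'
from rig import arm
import numpy as np
from h import *
arm.move_l([.5155,-.1207,.1640],feed=.01)
for _ in range(4):
    arm.sleep(.25); print(np.round(arm.current_force(),2),np.round(arm.current_ee_pos(),4),round(arm.current_width(),4),np.abs(arm.current_dq()).max().round(3))
cv2.imwrite("pics/e_scene.png",arm.snapshot("scene")[:,:,::-1])
a=np.mean([arm.current_force()[2] for _ in range(1)]);print(a,arm.current_t())
crop("pics/e_scene.png","pics/e1.png",200,110,200,190,3)
E
```

```text
[-1.47  1.84 13.37] [ 0.5159 -0.1208  0.1645] 0.0292 0.114
[-1.16  1.85 12.84] [ 0.5159 -0.1208  0.1646] 0.0295 0.146
[-1.4  1.4 12.7] [ 0.5159 -0.1208  0.1646] 0.0293 0.132
[-0.85  1.23 12.56] [ 0.5159 -0.1208  0.1646] 0.0291 0.067
12.662436899016363 19.05
```

View pics/e1.png

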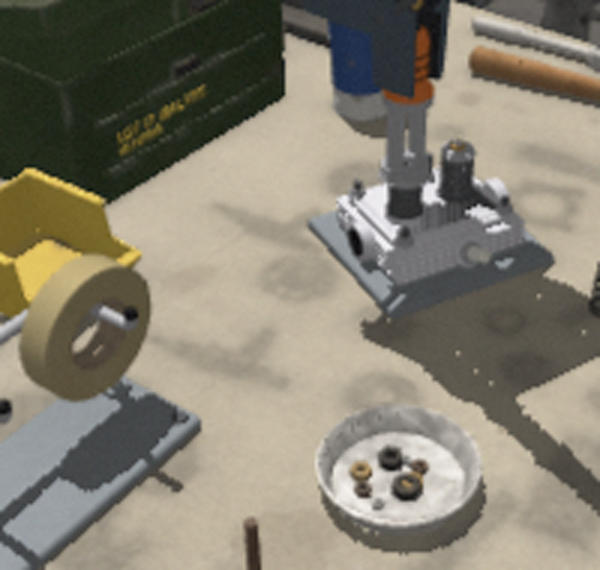

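```bash
python3 -c "
from rig import arm
arm.sign_off(); print(arm.current_t(), arm.current_force(), arm.current_ee_pos())"
```

```text
the job is handed in; nothing more can be done
the job is handed in; nothing more can be done
```

I lifted the compressor off its hook, carried it clear of the rack and set its foot over the loose retainer. I pressed straight down and handed the job in at about 19 s, with the gripper still holding it pressed. The sign-off gives no verdict, and the readings I requested after it were refused, so the values below are from just before.

- **Press depth:** about 12.5 mm, both from the spring force (about 15 N at 1.2 N/mm) and from the tool's travel since contact. The allowed range is 9–16 mm.
- **Hold:** the grip was steady at 29 mm on the handle. The arm was still, and side forces were about 2 N or less.
- **Alignment:** at about 12 mm pressed, the stem sat centred in the foot's bore and the tool's legs looked vertical. I judged tilt by eye rather than measuring it.
- **Other objects:** the dish showed no sign of having moved, and the arm never went near the loose valve or spare spring. I did not measure any of the three again at the end.
- **Disagreement:** the wrist camera and the fixed cameras differed by 2–4 mm in y and about 1.5 mm in x. The bias was about the same for the handle and the retainer, so I used their mean; the near-zero side force at contact agreed with that choice.

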